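Find the loose bolt of the shaker and hold its lock plate open

TASK

Pull the shaker's sample tray out to its stop, then tap the three bolt heads beneath it with the fingertips, in order from left to right, to find the loose one, which sinks when it is tapped. Take that bolt's hinged lock plate by its tab, lift it to about 45 degrees and finish while still holding it there, with the other two plates lying shut, the tray still out and the things round about left where they stand.

Things in the scene. Friction and masses are not known exactly. Their poses are not given: they have to be found in the camera images.
- shaker: white bench shaker, fixed to the worktop, 160 mm deep (x) x 310 mm wide (y); origin on the worktop under its centre; its own x axis points away from its front, y to its left, z up. Its deck is 40 mm above the worktop; two side cheeks (12 mm thick, inner faces 141 mm left and right of the centre line) rise to 103 mm above the worktop. It stands at a varying place and yaw.
- tray (a joint): the aluminium sample tray (140 mm deep x 274 mm wide, rim 16 mm high, underside 98 mm above the worktop) that slides over the deck along the shaker's own -x; m, 0 = fully in, 0.11 = fully out at its stop. It starts 0 to 0.02. While it is in it covers the bolts. About 2 N moves it and it stays where it is left.
- tray_handle (a point): middle of the tray's handle: a round steel bar 12 mm thick and 110 mm long along the shaker's y, carried on two posts 45 mm to either side of its middle; its axis is 38 mm above the tray's underside (136 mm above the worktop), 20 mm behind the tray's front edge; free below the bar down to the tray floor (28 mm).
- bolt_left_top (a point): centre of the top of the left bolt (left = the shaker's +y): an upright round steel bolt head, 22 mm in diameter, its top 82 mm above the worktop, standing 23 mm above its lock plate. The three are 65 mm apart in a row along the shaker's y, 15 mm behind its centre, and look alike. A tight one does not give; the loose one sinks 6 mm when pressed with 3 N or more, and stays down.
- bolt_left (a joint): how far the left bolt has sunk, m: 0 at the start, stays 0 if it is tight, 0.006 if it is the loose one and has been pushed right down
- tab_left_grip (a point): centre of the grip tab of the left bolt's lock plate: an upright aluminium block 10 mm wide (shaker's y) x 16 mm (x) x 24 mm high, on a 10 mm square stem at the plate's front edge; when the plate is shut its centre is 34 mm in front of the bolt's axis and 89 mm above the worktop, 30 mm above the plate's upper face.
- plate_left (a joint): opening angle of the left lock plate, a flat aluminium frame 43 mm wide and 4 mm thick round the bolt head: rad, 0 = lying shut, grows as its front edge with the tab swings up and back (away from the shaker's front), 1.2 at most; weighs about 60 g and falls shut when let go
- plate_left_hinge (a point): middle of the hinge of the left lock plate. The hinge axis lies along the shaker's y, 24 mm behind the bolt's axis and 56 mm above the worktop: the tab's centre, 58 mm in front of and 33 mm above it when shut, moves on a circle of 67 mm radius about it
- bolt_middle_top (a point): centre of the top of the middle bolt (left = the shaker's +y): an upright round steel bolt head, 22 mm in diameter, its top 82 mm above the worktop, standing 23 mm above its lock plate. The three are 65 mm apart in a row along the shaker's y, 15 mm behind its centre, and look alike. A tight one does not give; the loose one sinks 6 mm when pressed with 3 N or more, and stays down.
- bolt_middle (a joint): how far the middle bolt has sunk, m: 0 at the start, stays 0 if it is tight, 0.006 if it is the loose one and has been pushed right down
- tab_middle_grip (a point): centre of the grip tab of the middle bolt's lock plate: an upright aluminium block 10 mm wide (shaker's y) x 16 mm (x) x 24 mm high, on a 10 mm square stem at the plate's front edge; when the plate is shut its centre is 34 mm in front of the bolt's axis and 89 mm above the worktop, 30 mm above the plate's upper face.
- plate_middle (a joint): opening angle of the middle lock plate, a flat aluminium frame 43 mm wide and 4 mm thick round the bolt head: rad, 0 = lying shut, grows as its front edge with the tab swings up and back (away from the shaker's front), 1.2 at most; weighs about 60 g and falls shut when let go
- plate_middle_hinge (a point): middle of the hinge of the middle lock plate. The hinge axis lies along the shaker's y, 24 mm behind the bolt's axis and 56 mm above the worktop: the tab's centre, 58 mm in front of and 33 mm above it when shut, moves on a circle of 67 mm radius about it
- bolt_right_top (a point): centre of the top of the right bolt (left = the shaker's +y): an upright round steel bolt head, 22 mm in diameter, its top 82 mm above the worktop, standing 23 mm above its lock plate. The three are 65 mm apart in a row along the shaker's y, 15 mm behind its centre, and look alike. A tight one does not give; the loose one sinks 6 mm when pressed with 3 N or more, and stays down.
- bolt_right (a joint): how far the right bolt has sunk, m: 0 at the start, stays 0 if it is tight, 0.006 if it is the loose one and has been pushed right down
- tab_right_grip (a point): centre of the grip tab of the right bolt's lock plate: an upright aluminium block 10 mm wide (shaker's y) x 16 mm (x) x 24 mm high, on a 10 mm square stem at the plate's front edge; when the plate is shut its centre is 34 mm in front of the bolt's axis and 89 mm above the worktop, 30 mm above the plate's upper face.
- plate_right (a joint): opening angle of the right lock plate, a flat aluminium frame 43 mm wide and 4 mm thick round the bolt head: rad, 0 = lying shut, grows as its front edge with the tab swings up and back (away from the shaker's front), 1.2 at most; weighs about 60 g and falls shut when let go
- plate_right_hinge (a point): middle of the hinge of the right lock plate. The hinge axis lies along the shaker's y, 24 mm behind the bolt's axis and 56 mm above the worktop: the tab's centre, 58 mm in front of and 33 mm above it when shut, moves on a circle of 67 mm radius about it
- jar: white jar with black lid, 71 mm wide, 66 mm high; loose bystander, origin at the centre of its underside
- dropper: dropper bottle 21 mm wide, 77 mm high, black bulb; loose bystander, origin at the centre of its underside
- gauze: gauze pack 35x35x21 mm; loose bystander, origin at the centre of its underside
- antiserum: small bottle with red cap, 25 mm wide, 64 mm high; loose bystander, origin at the centre of its underside
- kit: green and white carton 74x96x38 mm; loose bystander, origin at the centre of its underside
- pen: black marker 134 mm long, 12 mm thick; loose bystander, origin at the centre of its underside

How it is judged (in metres and radians):
On the way, in this order (a step that is already met when the one before it is completed fails the run):
1. the tray is pulled out to its stop (value of joint tray above 0.105 m), for 0.2 s.
2. the left bolt is tapped on its head with the fingers (2 N or more) (contact force between the fingers and bolt_left above 2 N), for 0.02 s.
3. the middle bolt is tapped on its head with the fingers (2 N or more) (contact force between the fingers and bolt_middle above 2 N), for 0.02 s.
4. the right bolt is tapped on its head with the fingers (2 N or more) (contact force between the fingers and bolt_right above 2 N), for 0.02 s.
At the end, for the whole second after the job is handed in: The tray is at least 95 mm out; the loose bolt has sunk more than 3.5 mm (the other two less than 2.5 mm); its lock plate stands open more than 0.5 rad (about 29 degrees), at rest (under 0.1 rad/s), with the fingers bearing on it (over 0.3 N); the other two plates are open less than 0.12 rad (value of joint tray above 0.095 m and ((value of joint bolt_left above 0.0035 m and value of joint plate_left above 0.5 rad and velocity of joint plate_left between -0.1 and 0.1 rad/s and contact force between the fingers and plate_left above 0.3 N and value of joint each of plate_middle, plate_right below 0.12 rad and value of joint each of bolt_middle, bolt_right below 0.0025 m) or (value of joint bolt_middle above 0.0035 m and value of joint plate_middle above 0.5 rad and velocity of joint plate_middle between -0.1 and 0.1 rad/s and contact force between the fingers and plate_middle above 0.3 N and value of joint each of plate_left, plate_right below 0.12 rad and value of joint each of bolt_left, bolt_right below 0.0025 m) or (value of joint bolt_right above 0.0035 m and value of joint plate_right above 0.5 rad and velocity of joint plate_right between -0.1 and 0.1 rad/s and contact force between the fingers and plate_right above 0.3 N and value of joint each of plate_left, plate_middle below 0.12 rad and value of joint each of bolt_left, bolt_middle below 0.0025 m))); the arm keeps its last pose, push and grip.
It fails at once if a loose bystander is pushed more than 40 mm from its place (distance of any of jar, dropper, gauze, antiserum, kit, pen from where it was at the start of the episode above 0.04 m).
It also fails if it takes over 58 s, if anything falls off the work surface, if the arm or the gripper's body presses on something with over 40 N, if the wrist force passes 120 N, or if a joint passes its speed limit or range.

ROBOT

A 6-joint arm with a two-finger parallel gripper is mounted at the origin on a cart in front of the work surface, level with it; the furniture and walls round the work are solid. World frame = base frame: x ahead of the robot, y to its left, z up, the work surface at z = 0. Lengths are in m, angles in degrees, forces in N, time in s.
With the tool pointing down it reaches from about 0.25 to 0.725 m from the base axis. Payload 9.7 kg.
Tool frame: the origin (TCP) lies at the very end of the fingers, on their centre line; the grasp point (between the pads) lies grasp_offset behind it (grasp_offset is the distance from the TCP to the grasp point, in m); z points along the fingers, y is the line along which they close (so a half turn about z gives the same grasp; the last joint's range is limited). The gripper opens to 85 mm and grips with 20 to 120 N. Pads are 22 mm wide; open, the fingers measure 114 mm over their backs; the gripper's body (76 mm by 85 mm) begins 54 mm behind the grasp point. The pads swing forward as they close: fully open they stand 13 mm farther back than shut.
Start: joints at [-71.161, 4.979, 10.078, 95.1, 0, 90], TCP at [0.178, -0.521, 0.231] pointing down, gripper open.
Joint ranges: [-179.16, 179.16], [-48.56, 103.87], [-65.8, 70.77], [-126.05, 130.52], [-82.76, 87.17], [-180, 180]. Speed limits (degrees/s): [127.2, 127.2, 147.25, 180, 180, 180].

INTERFACE

Orientations are given as [roll, pitch, yaw] about the fixed x, y, z axes, in that order (R = Rz(yaw) Ry(pitch) Rx(roll)).
In Python, from workcell import get_obs, camera, calibration, job_done, recognise, cut_out, mark_of, grasp_offset gives the robot as it stands.
- The arm moves only by the tool servo_tool, never from a script. Its argument "moves" is a list of rows, each a list of 3 entries, a list of its own where there are three numbers: the turn, a rotation vector about the tool's x, y, z in degrees, then the shift along the tool's x, y, z in m, then the opening in per cent of the stroke, from 0 (shut) to 100 (fully open). In form: [[[ax, ay, az], [x, y, z], claw], ...]. A call has 1 to 12 rows; each row shifts and turns the commanded pose from where the row before left it, along the tool's axes as they then stand; what a row does not reach is not made up. A row lasts 1/10 s, in which the tool goes at most 50 mm and 8.59 degrees, less where a joint would pass 70% of its speed; a pose out of reach is approached as far as the arm can. A call is refused whole if a number of a shift passes 0.05 or a number of a turn 8.59, either way. A call with a gripper value outside its range is refused whole. The fingers move at their own pace and stop on an object; "force" is the grip in N (left out, the last holds). Time passes only in rows, so rows that do not move let the fingers close. It gives the time, the measured TCP pose, the force, the opening and the grip force at its end, in the units of the state.
- get_obs(): the state, without advancing time (a new reading comes with each control period).
- camera(name): name is "scene" or "top"; returns (picture, depth): 384x512x3 uint8, red, green, blue; 384x512 float32, m along the optical axis (not along the pixel's ray), 0 where there is no reading.
- calibration(name): a dict with "camera_matrix" (3x3 intrinsics, pixels), "dist" ([k1, k2, p1, p2, k3] as OpenCV has them; the pictures are not rectified), "R" (3x3) and "t" (3): a world point X has camera coordinates R X + t. Camera axes: x right, y down, z forward; pixel columns grow to the right and rows downward; lengths in m; the calibration is good to about 2 mm. A picture is of the moment at which its call begins. calibration takes no time and is no camera call.
- job_done(): hands the job in; it is judged then, once.
Trained networks look in the newest picture that a camera, given by its name, has taken for a name from the list of things; names that differ only in an ending like _2 or _b are one class to them, and where a whole thing is asked for, a point or a joint stands for the part that bears it (a point fixed in the world has none). Each returns a list of dicts, best first, with "score" (0 to 1); they miss things now and then, are a little off and sometimes report something else, mostly with a low value. They report only what shows in the picture. A call takes as long as a camera call.
- recognise(name, camera): "xyz" ([x, y, z] in m, in the coordinates of the camera as it stood for that picture, good to about 4 mm: the middle of the surface that is visible of it).
- cut_out(name, camera): "mask" (384x512 bool, what is visible of it).
- mark_of(name, camera): "xyz" ([x, y, z] in m, in the coordinates of the camera as it stood for that picture, good to about 4 mm: a listed point, or the origin of a listed thing).
The state is a dict: "time": time; "q": joint angles; "qd": joint speeds; "joint_efforts": joint torques, N m; "ee_pos": TCP position; "tcp_rot": TCP orientation; "wrist_force": force on the tool from outside, world axes, zero at the start; "torque": the same for the moment, N m; "opening": finger opening in m; "grasp_force": force on a finger pad.
Only numpy, scipy, OpenCV 4.12 (cv2) and the standard library are available. Lean on these libraries where they do the work, as an engineer would, in place of code of your own. Each camera call takes 0.05 s, during which the arm holds its last target. There are 200 camera calls.

## Working session

There is one attempt and no reset: what is moved stays moved. The work goes in short steps, Python scripts to look and compute and a tool call to move; the robot and the scene stay as the last step left them, time stands still between calls to the robot, and variables do not carry over. Pictures are saved under pics/ and viewed, at most 10 in all, crops included, and the job is handed in when it is done.

Besides the shell and the picture viewer there is one more tool, called as name([rows], argument=value, ...), one row to a line, values as JSON. servo_tool: Moves the arm, as the interface text tells. Its arguments: {"type":"object","properties":{"moves":{"type":"array"},"force":{"type":"number"}},"required":["moves"]}

```bash
mkdir -p pics; cat > h.py <<'E'
import numpy as np, cv2
from workcell import *
def w(p,cam):
    c=calibration(cam); return np.array(c["R"]).T@(np.array(p)-np.array(c["t"]))
def marks(names,cam):
    for n in names:
        try: r=mark_of(n,cam)
        except Exception as e: print(n,e); continue
        print(cam,n,[(np.round(w(d["xyz"],cam),4).tolist(),round(d["score"],2)) for d in r[:3]])
E
python3 - <<'E'
from h import *
ims=[]
for c in("scene","top"):
    p,d=camera(c); ims.append(p[:,:,::-1]); 
    marks(["shaker","tray_handle","jar","dropper","gauze","antiserum","kit","pen"],c)
    k=calibration(c); print(np.round(-np.array(k["R"]).T@np.array(k["t"]),3))
cv2.imwrite("pics/a.png",cv2.resize(np.vstack(ims),(0,0),fx=.78,fy=.78))
o=get_obs(); print(o, grasp_offset)
E
```

```text
scene shaker [([0.5995, -0.1155, 0.0026], 0.56)]
scene tray_handle [([0.5377, -0.1145, 0.1419], 0.71)]
scene jar [([0.6073, 0.1111, -0.0019], 0.68), ([0.6437, -0.0502, 0.0626], 0.17)]
scene dropper [([0.5491, -0.3228, 0.0015], 0.58)]
scene gauze [([0.6061, 0.1112, -0.0031], 0.38), ([0.6425, -0.0504, 0.0607], 0.34)]
scene antiserum []
scene kit [([0.3725, -0.35, 0.0012], 0.49)]
scene pen [([0.576, -0.1783, 0.0891], 0.51), ([0.3516, 0.3139, -0.0011], 0.47)]
[-0.19   0.82   0.566]
top shaker [([0.5986, -0.1148, 0.0007], 0.9)]
top tray_handle [([0.3577, 0.3161, -0.0], 0.49)]
top jar [([0.6073, 0.1145, -0.0073], 0.73)]
top dropper [([0.5527, -0.3241, 0.0039], 0.62)]
top gauze [([0.6051, -0.3194, 0.0015], 0.52)]
top antiserum [([0.6509, 0.0864, 0.0014], 0.55)]
top kit [([0.3714, -0.3545, 0.0034], 0.85)]
top pen [([0.3549, 0.3183, -0.0004], 0.49)]
[ 3.580e-01 -1.000e-03  1.153e+00]
{'time': 0.9, 'q': array([-7.11606131e+01,  4.97645419e+00,  1.00799413e+01,  9.51004982e+01,
        3.39727582e-04,  8.99991918e+01]), 'qd': array([ 0.06129862,  0.02321107, -0.05434747,  0.08325103,  0.01410424,
       -0.02125468]), 'joint_efforts': array([-8.73171939e-04, -5.20092988e+01,  4.64860260e+01,  1.18096508e-03,
        9.65970821e-05, -2.23440381e-06]), 'ee_pos': array([ 0.1776045 , -0.52053132,  0.2313231 ]), 'tcp_rot': array([ 1.79997011e+02, -3.39685422e-04,  1.88401951e+01]), 'wrist_force': array([ 0.05222697, -0.90420294, -0.27887259]), 'torque': array([-0.01154534,  0.0448922 , -0.03890934]), 'grasp_force': 0.0, 'opening': 0.08545478906458104} 0.0187
```

View pics/a.png

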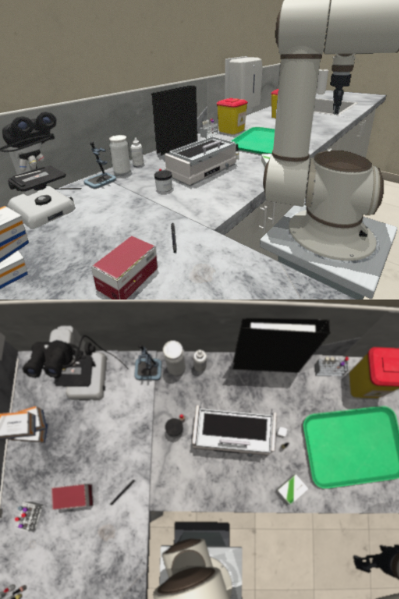

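The scene shows the shaker at about (200,160) and the top view shows it at about (234,428), nearly square to the axes. The kit carton is at (293,488), the gauze and dropper are to its right, and the jar is at (174,427). Next I'll measure the yaw.

```bash
cat >> h.py <<'E'
def cloud(d,cam):
    c=calibration(cam); K=np.array(c["camera_matrix"]); v,u=np.mgrid[0:384,0:512]
    n=cv2.undistortPoints(np.stack([u,v],-1).reshape(-1,1,2).astype(np.float64),K,np.array(c["dist"],float)).reshape(384,512,2)
    P=np.dstack([n*d[...,None],d])-np.array(c["t"]); return P@np.array(c["R"])
E
python3 - <<'E'
from h import *
p,d=camera("top"); P=cloud(d,"top")
m=cut_out("shaker","top")[0]["mask"]; t=cut_out("tray","top"); print([(x["score"],int(x["mask"].sum())) for x in t])
def rect(q,s):
    r=cv2.minAreaRect(q[:,:2].astype(np.float32)); print(s,len(q),r)
reg=(abs(P[...,0]-.59)<.13)&(abs(P[...,1]+.115)<.19)&(d>0)
rect(P[reg&(P[...,2]>.06)&(P[...,2]<.16)],"all>.06"); rect(P[reg&(P[...,2]>.092)&(P[...,2]<.16)],"z>.092")
h=P[reg&(P[...,2]>.127)&(P[...,2]<.16)]; rect(h,"handle"); print(h.mean(0),h[:,2].max())
rect(P[m&(d>0)],"mask")
f=P[reg&(P[...,2]>.09)&(P[...,2]<.106)]; print("floor",len(f)); 
marks(["shaker","tray_handle"],"top")
v,u=np.where(reg&(P[...,2]>.03)); print(u.min(),u.max(),v.min(),v.max())
b=p[v.min()-30:v.max()+30,u.min()-30:u.max()+30,::-1]; a,_=camera("scene")
cv2.imwrite("pics/b.png",np.vstack([cv2.resize(b,(500,330)),cv2.resize(a[160:260,190:320,::-1],(500,270))]))
E
```

```text
[(0.56, 4639)]
all>.06 5098 ((0.6024739742279053, -0.1181367039680481), (0.30755776166915894, 0.17096441984176636), 86.0523910522461)
z>.092 5087 ((0.6024739742279053, -0.1181367039680481), (0.30755776166915894, 0.17096441984176636), 86.0523910522461)
handle 167 ((0.5380614399909973, -0.11327507346868515), (0.1101037934422493, 0.012234239839017391), 86.20126342773438)
[ 0.53743549 -0.11331909  0.14094154] 0.14725203248044988
mask 5440 ((0.6022027134895325, -0.1280975490808487), (0.3338429033756256, 0.18530648946762085), 82.4904556274414)
floor 3749
top shaker [([0.6004, -0.1166, 0.0043], 0.88)]
top tray_handle [([0.5358, -0.1114, 0.1358], 0.88)]
247 354 132 200
```

View pics/b.png

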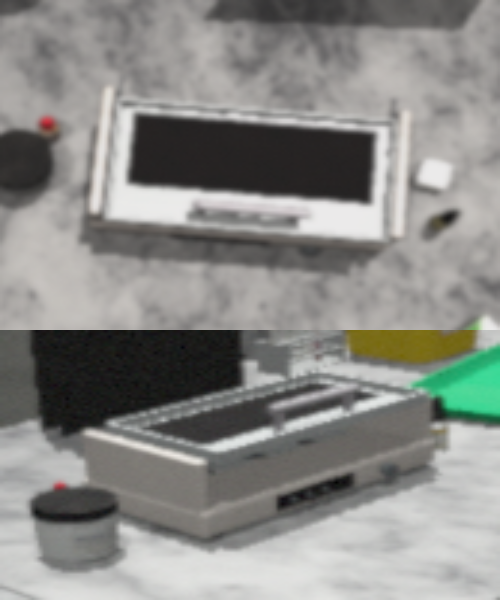

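The shaker's yaw is about -4° (its left end lies farther away, up in the picture). The handle is at (0.538,-0.113) and the tray about 12 mm out. I'll hook the bar from behind with the fingers shut, starting with the transit.

servo_tool([
  [[0, 0, 7.6], [0, 0, 0], 0],
  [[0, 0, 7.6], [0, 0, 0], 0],
  [[0, 0, 7.5], [0, 0, 0], 0],
  [[0, 0, 0], [0.029, -0.036, 0], 0],
  [[0, 0, 0], [0.029, -0.036, 0], 0],
  [[0, 0, 0], [0.029, -0.036, 0], 0],
  [[0, 0, 0], [0.029, -0.036, 0], 0],
  [[0, 0, 0], [0.029, -0.036, 0], 0],
  [[0, 0, 0], [0.029, -0.036, 0], 0],
  [[0, 0, 0], [0.029, -0.036, 0], 0],
  [[0, 0, 0], [0.029, -0.036, 0], 0],
  [[0, 0, 0], [0.029, -0.036, 0], 0],
])

```text
time: 2.4
ee_pos: [0.4609, -0.2132, 0.2315]
tcp_rot: [180.0, -0.0, -3.9]
wrist_force: [0.2, -1.3, 0.5]
opening: 0.0003
grasp_force: 0.0
```

```bash
cat >> h.py <<'E'
from scipy.spatial.transform import Rotation as Ro
def togo(X):
    o=get_obs(); R=Ro.from_euler("xyz",o["tcp_rot"],degrees=True)
    print("t",round(o["time"],2),"tcp",np.round(o["ee_pos"],4),np.round(o["tcp_rot"],2),"F",np.round(o["wrist_force"],1),"open",round(o["opening"],4))
    print("tool shift",np.round(R.inv().apply(np.array(X)-o["ee_pos"]),4))
E
python3 -c "
from h import *
togo([.558,-.1147,.165])"
```

```text
t 2.4 tcp [ 0.4609 -0.2132  0.2315] [ 1.7998e+02 -3.0000e-02 -3.8600e+00] F [ 0.2 -1.3  0.5] open 0.0003
tool shift [ 0.0902 -0.1048  0.0665]
```

servo_tool([
  [[0, 0, 0], [0.03, -0.035, 0.0], 0],
  [[0, 0, 0], [0.03, -0.035, 0.01], 0],
  [[0, 0, 0], [0.03, -0.035, 0.01], 0],
  [[0, 0, 0], [0, 0, 0.03], 0],
  [[0, 0, 0], [0, 0, 0.03], 0],
  [[0, 0, 0], [0, 0, 0.02], 0],
  [[0, 0, 0], [0, 0, 0.01], 0],
  [[0, 0, 0], [0, 0, 0.01], 0],
  [[0, 0, 0], [0, 0, 0], 0],
])

```text
time: 3.3
ee_pos: [0.5563, -0.1162, 0.1106]
tcp_rot: [-180.0, 0.1, -3.9]
wrist_force: [1.2, 0.3, 0.9]
opening: 0.0002
grasp_force: 0.0
```

```bash
python3 -c "
from h import *
togo([.558,-.1147,.110])"
```

```text
t 3.3 tcp [ 0.5563 -0.1162  0.1106] [-1.7999e+02  6.0000e-02 -3.8700e+00] F [1.2 0.3 0.9] open 0.0002
tool shift [ 0.0016 -0.0016  0.0006]
```

servo_tool([
  [[0, 0, 0], [-0.005, 0, 0], 0],
  [[0, 0, 0], [-0.01, 0, 0], 0],
  [[0, 0, 0], [-0.015, 0, 0], 0],
  [[0, 0, 0], [-0.015, 0, 0], 0],
  [[0, 0, 0], [-0.015, 0, 0], 0],
  [[0, 0, 0], [-0.015, 0, 0], 0],
  [[0, 0, 0], [-0.01, 0, 0], 0],
  [[0, 0, 0], [-0.005, 0, 0], 0],
  [[0, 0, 0], [0, 0, 0], 0],
])

```text
time: 4.2
ee_pos: [0.4665, -0.1102, 0.1119]
tcp_rot: [180.0, -0.0, -3.9]
wrist_force: [0.8, -0.1, 0.2]
opening: 0.0002
grasp_force: 0.0
```

servo_tool([
  [[0, 0, 0], [-0.004, 0, 0], 0],
  [[0, 0, 0], [-0.004, 0, 0], 0],
  [[0, 0, 0], [0, 0, 0], 0],
])

```text
time: 4.5
ee_pos: [0.4588, -0.1096, 0.1114]
tcp_rot: [180.0, -0.0, -3.9]
wrist_force: [1.1, -0.5, -0.2]
opening: 0.0
grasp_force: 0.2
```

servo_tool([
  [[0, 0, 0], [-0.004, 0, 0], 0],
  [[0, 0, 0], [-0.004, 0, 0], 0],
  [[0, 0, 0], [0, 0, 0], 0],
])

```text
time: 4.8
ee_pos: [0.4583, -0.1096, 0.1119]
tcp_rot: [-180.0, -0.9, -3.8]
wrist_force: [44.0, -1.8, -19.5]
opening: -0.0001
grasp_force: 21.9
```

```bash
python3 - <<'E'
from h import *
a,_=camera("scene"); p,d=camera("top")
marks(["tray_handle","shaker","bolt_left_top","bolt_middle_top","bolt_right_top","tab_left_grip","tab_right_grip"],"top")
cv2.imwrite("pics/c.png",np.vstack([cv2.resize(p[110:230,220:380,::-1],(400,300)),cv2.resize(a[140:260,180:340,::-1],(400,300))]))
togo([.55,-.11,.11])
E
```

```text
top tray_handle [([0.4404, -0.1066, 0.1368], 0.57)]
top shaker [([0.5973, -0.1149, -0.0004], 0.66)]
top bolt_left_top [([0.6236, -0.0523, 0.0822], 0.57)]
top bolt_middle_top [([0.3558, 0.3179, -0.0028], 0.74), ([0.6092, -0.1201, 0.0821], 0.52)]
top bolt_right_top []
top tab_left_grip [([0.5878, -0.0532, 0.0896], 0.73), ([0.3722, -0.3533, 0.0027], 0.22)]
top tab_right_grip []
t 5.25 tcp [ 0.4583 -0.1096  0.1119] [-180.     -0.84   -3.81] F [ 42.4  -1.8 -19.3] open -0.0001
tool shift [ 0.0915 -0.0057  0.0032]
```

View pics/c.png

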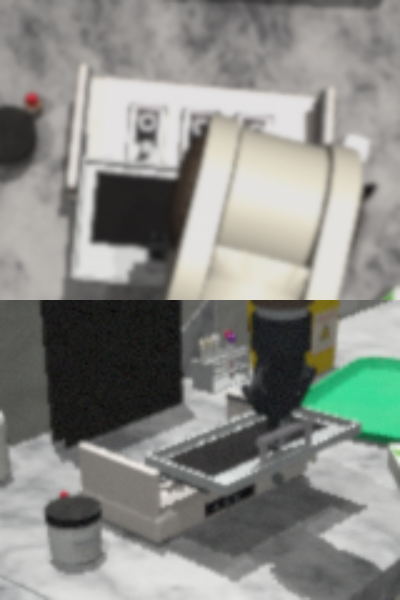

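The tray is out against its stop (44 N reaction). The top crop shows the bolts and plates at about x=145 to 260, y=120, partly hidden by the arm. I'll back off, lift and clear the view.

servo_tool([
  [[0, 0, 0], [0.01, 0, 0], 0],
  [[0, 0, 0], [0.003, 0, -0.01], 0],
  [[0, 0, 0], [0, 0, -0.04], 0],
  [[0, 0, 0], [0, 0, -0.045], 0],
  [[0, 0, 0], [0, 0.045, 0], 0],
  [[0, 0, 0], [0, 0.045, 0], 0],
  [[0, 0, 0], [0, 0.045, 0], 0],
  [[0, 0, 0], [0, 0.045, 0], 0],
  [[0, 0, 0], [0, 0.04, 0], 0],
  [[0, 0, 0], [0, 0, 0], 0],
])

```text
time: 6.25
ee_pos: [0.4477, -0.333, 0.2057]
tcp_rot: [-180.0, 0.1, -4.1]
wrist_force: [0.1, 0.5, -1.1]
opening: 0.0
grasp_force: 0.0
```

```bash
python3 - <<'E'
from h import *
p,d=camera("top"); P=cloud(d,"top")
for c in ("top","scene"):
    if c=="scene": camera(c)
    marks(["tray_handle","shaker"]+[f"{a}_{s}_{b}" for s in("left","middle","right") for a,b in(("bolt","top"),("tab","grip"))],c)
reg=(abs(P[...,0]-.60)<.045)&(abs(P[...,1]+.1165)<.12)&(d>0)
m=reg&(P[...,2]>.07)&(P[...,2]<.112)
n,l,st,ce=cv2.connectedComponentsWithStats(m.astype(np.uint8))
for i in range(1,n):
    q=P[l==i]; 
    if len(q)>5: print(len(q),np.round(q.mean(0),4),np.round(q.min(0),4),np.round(q.max(0),4))
cv2.imwrite("pics/d.png",cv2.resize(p[120:220,240:370,::-1],(780,600)))
togo([.62,-.0537,.13])
E
```

```text
top tray_handle [([0.4398, -0.103, 0.1379], 0.56)]
top shaker [([0.5991, -0.1164, 0.0008], 0.85), ([0.3517, 0.3164, -0.0006], 0.6)]
top bolt_left_top [([0.6216, -0.055, 0.079], 0.42)]
top tab_left_grip [([0.5843, -0.0494, 0.0914], 0.51)]
top bolt_middle_top [([0.6138, -0.122, 0.0838], 0.36)]
top tab_middle_grip [([0.607, 0.1156, -0.0025], 0.7), ([0.579, -0.1164, 0.0907], 0.61)]
top bolt_right_top [([0.6127, -0.1853, 0.08], 0.52)]
top tab_right_grip [([0.5737, -0.1818, 0.0888], 0.56), ([0.3725, -0.3539, 0.0034], 0.18)]
scene tray_handle [([0.4439, -0.1075, 0.1396], 0.64)]
scene shaker [([0.5988, -0.1141, 0.003], 0.82)]
scene bolt_left_top []
scene tab_left_grip []
scene bolt_middle_top []
scene tab_middle_grip []
scene bolt_right_top []
scene tab_right_grip []
46 [ 0.618  -0.0531  0.0814] [ 0.6088 -0.0642  0.0702] [ 0.628  -0.0434  0.0865]
45 [ 0.6135 -0.1183  0.0824] [ 0.6043 -0.1294  0.0734] [ 0.623  -0.1087  0.0869]
47 [ 0.6088 -0.1829  0.0815] [ 0.5993 -0.1929  0.0701] [ 0.6189 -0.1731  0.0868]
22 [ 0.5835 -0.0506  0.0983] [ 0.5772 -0.0547  0.0811] [ 0.5927 -0.0462  0.1049]
24 [ 0.5794 -0.115   0.0974] [ 0.5726 -0.1191  0.0816] [ 0.589  -0.1109  0.1061]
26 [ 0.5749 -0.1801  0.0973] [ 0.5678 -0.1861  0.0813] [ 0.5839 -0.1764  0.1078]
111 [ 0.5591 -0.0459  0.1041] [ 0.555  -0.1157  0.0979] [0.5648 0.0032 0.112 ]
t 7.15 tcp [ 0.4491 -0.3294  0.2063] [-180.      0.     -3.86] F [0.3 1.4 0.3] open -0.0002
tool shift [ 0.152  -0.2865  0.0763]
```

View pics/d.png

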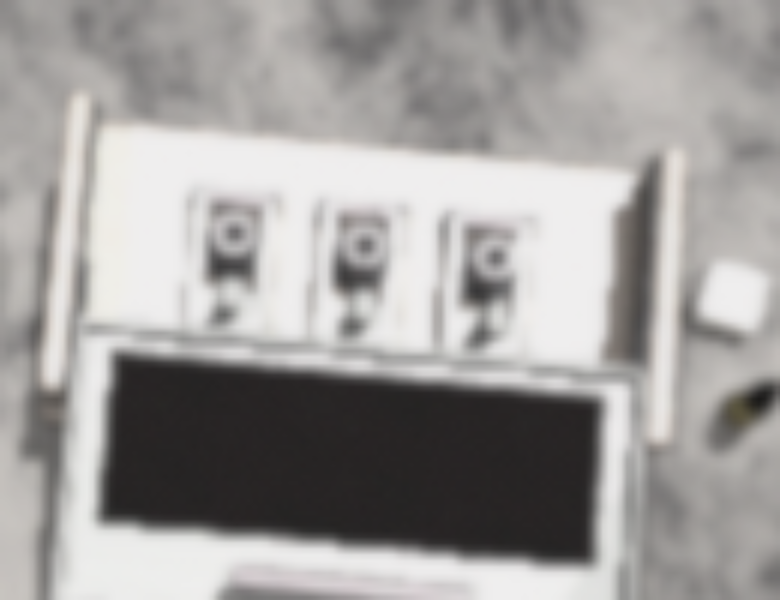

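The crop shows the three bolt heads at (235,234), (363,245) and (492,258), with their tabs just below and the rear rim of the tray clear of them. Moving above the left bolt.

servo_tool([
  [[0, 0, 0], [0.019, -0.036, 0], 0],
  [[0, 0, 0], [0.019, -0.036, 0], 0],
  [[0, 0, 0], [0.019, -0.036, 0], 0],
  [[0, 0, 0], [0.019, -0.036, 0], 0],
  [[0, 0, 0], [0.019, -0.036, 0], 0],
  [[0, 0, 0], [0.019, -0.036, 0], 0],
  [[0, 0, 0], [0.019, -0.036, 0], 0],
  [[0, 0, 0], [0.019, -0.035, 0.01], 0],
  [[0, 0, 0], [0, 0, 0.04], 0],
  [[0, 0, 0], [0, 0, 0.04], 0],
  [[0, 0, 0], [0, 0, 0.01], 0],
  [[0, 0, 0], [0, 0, 0], 0],
])

```text
time: 8.35
ee_pos: [0.6191, -0.0533, 0.105]
tcp_rot: [-180.0, 0.2, -3.9]
wrist_force: [-0.7, 0.4, 1.7]
opening: -0.0
grasp_force: 0.0
```

```bash
python3 -c "
from h import *
togo([.6195,-.0534,.082])"
```

```text
t 8.35 tcp [ 0.6191 -0.0533  0.105 ] [-180.      0.18   -3.87] F [-0.7  0.4  1.7] open -0.0
tool shift [0.0005 0.     0.023 ]
```

servo_tool([
  [[0, 0, 0], [0, 0, 0.015], 0],
  [[0, 0, 0], [0, 0, 0.006], 0],
  [[0, 0, 0], [0, 0, 0.002], 0],
  [[0, 0, 0], [0, 0, 0.002], 0],
  [[0, 0, 0], [0, 0, 0], 0],
])

```text
time: 8.85
ee_pos: [0.6204, -0.0534, 0.0821]
tcp_rot: [180.0, -0.1, -3.9]
wrist_force: [1.1, 0.9, -0.2]
opening: 0.0001
grasp_force: 0.0
```

servo_tool([
  [[0, 0, 0], [0, 0, 0.002], 0],
  [[0, 0, 0], [0, 0, 0], 0],
])

```text
time: 9.05
ee_pos: [0.6205, -0.0534, 0.0819]
tcp_rot: [180.0, -0.2, -3.9]
wrist_force: [-4.7, 0.3, 13.5]
opening: 0.0002
grasp_force: 6.9
```

servo_tool([
  [[0, 0, 0], [0, 0, 0.002], 0],
  [[0, 0, 0], [0, 0, 0], 0],
])

```text
time: 9.25
ee_pos: [0.6207, -0.0534, 0.0817]
tcp_rot: [180.0, -0.2, -3.9]
wrist_force: [-10.9, 0.4, 24.7]
opening: -0.0
grasp_force: 12.5
```

The left bolt is tight. Middle next.

servo_tool([
  [[0, 0, 0], [0, 0, -0.02], 0],
  [[0, 0, 0], [0, 0.025, -0.005], 0],
  [[0, 0, 0], [0, 0.03, 0], 0],
  [[0, 0, 0], [0, 0.01, 0], 0],
  [[0, 0, 0], [0, 0, 0.015], 0],
  [[0, 0, 0], [0, 0, 0.005], 0],
  [[0, 0, 0], [0, 0, 0.003], 0],
  [[0, 0, 0], [0, 0, 0], 0],
])

```text
time: 10.05
ee_pos: [0.6157, -0.1179, 0.0818]
tcp_rot: [179.9, -0.1, -3.8]
wrist_force: [-8.8, -4.5, 23.5]
opening: 0.0002
grasp_force: 11.2
```

servo_tool([
  [[0, 0, 0], [0, 0, 0.002], 0],
  [[0, 0, 0], [0, 0, 0], 0],
])

```text
time: 10.25
ee_pos: [0.6158, -0.118, 0.0816]
tcp_rot: [179.9, -0.2, -3.8]
wrist_force: [-13.5, -2.2, 33.6]
opening: 0.0
grasp_force: 16.8
```

The middle bolt is tight as well. Right bolt, pressed deeper so that it sinks fully.

servo_tool([
  [[0, 0, 0], [0, 0, -0.02], 0],
  [[0, 0, 0], [0, 0.025, -0.007], 0],
  [[0, 0, 0], [0, 0.03, 0], 0],
  [[0, 0, 0], [0, 0.01, 0], 0],
  [[0, 0, 0], [0, 0, 0.015], 0],
  [[0, 0, 0], [0, 0, 0.005], 0],
  [[0, 0, 0], [0, 0, 0.003], 0],
  [[0, 0, 0], [0, 0, 0.002], 0],
  [[0, 0, 0], [0, 0, 0], 0],
])

```text
time: 11.15
ee_pos: [0.6113, -0.1822, 0.079]
tcp_rot: [-180.0, 0.0, -3.8]
wrist_force: [0.5, 0.1, -0.1]
opening: -0.0
grasp_force: 0.0
```

servo_tool([
  [[0, 0, 0], [0, 0, 0.002], 0],
  [[0, 0, 0], [0, 0, 0.002], 0],
  [[0, 0, 0], [0, 0, 0], 0],
])

```text
time: 11.45
ee_pos: [0.6117, -0.1827, 0.0762]
tcp_rot: [-180.0, -0.1, -3.9]
wrist_force: [-1.1, 3.1, 4.6]
opening: -0.0001
grasp_force: 2.2
```

The right bolt sank 6 mm, so it is the loose one. One short firm press, then up and over to its tab.

servo_tool([
  [[0, 0, 0], [0, 0, 0.002], 0],
  [[0, 0, 0], [0, 0, 0], 0],
])

```text
time: 11.65
ee_pos: [0.6118, -0.1827, 0.0757]
tcp_rot: [-180.0, -0.1, -3.8]
wrist_force: [-4.3, 3.7, 13.8]
opening: -0.0001
grasp_force: 7.1
```

servo_tool([
  [[0, 0, 0], [0, 0, -0.03], 0],
  [[0, 0, 0], [0, 0, -0.035], 0],
  [[0, 0, 0], [-0.018, 0, 0], 45],
  [[0, 0, 0], [-0.018, 0, 0], 45],
  [[0, 0, 0], [0, 0, 0], 45],
  [[0, 0, 0], [0, 0, 0], 45],
  [[0, 0, 0], [0, 0, 0], 45],
  [[0, 0, 0], [0, 0, 0], 45],
])

```text
time: 12.45
ee_pos: [0.5758, -0.1806, 0.1379]
tcp_rot: [-180.0, 0.0, -3.9]
wrist_force: [-0.9, -0.2, 0.5]
opening: 0.0387
grasp_force: 0.0
```

```bash
python3 - <<'E'
from h import *
togo([.576,-.1802,.072])
p,d=camera("scene"); cv2.imwrite("pics/e.png",cv2.resize(p[130:240,200:340,::-1],(700,550)))
E
```

```text
t 12.45 tcp [ 0.5758 -0.1806  0.1379] [-1.7999e+02  2.0000e-02 -3.8500e+00] F [-0.9 -0.2  0.5] open 0.0387
tool shift [ 0.0002 -0.0004  0.0659]
```

View pics/e.png

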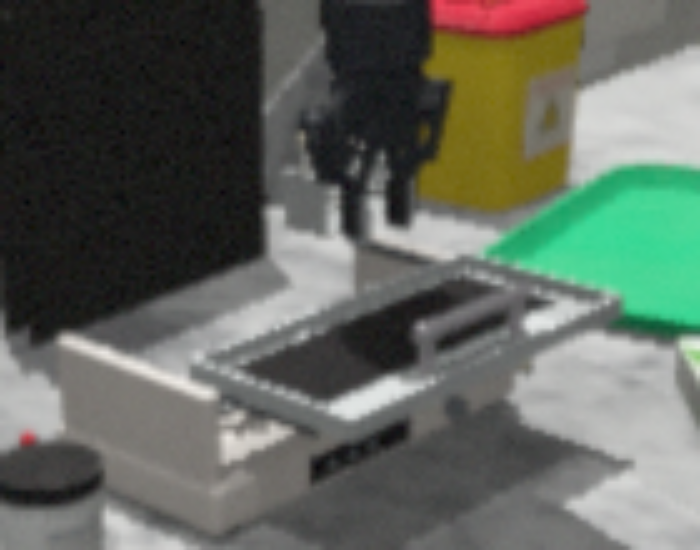

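The picture shows the opened fingers at (355,215) and (400,205), hanging above the shaker behind the tray, which is still out. Descending onto the tab.

servo_tool([
  [[0, 0, 0], [0, 0, 0.025], 45],
  [[0, 0, 0], [0, 0, 0.015], 45],
  [[0, 0, 0], [0, 0, 0.01], 45],
  [[0, 0, 0], [0, 0, 0.01], 45],
  [[0, 0, 0], [0, 0, 0.004], 45],
  [[0, 0, 0], [0, 0, 0], 45],
])

```text
time: 13.1
ee_pos: [0.5752, -0.1805, 0.0739]
tcp_rot: [-180.0, 0.0, -3.9]
wrist_force: [0.5, 0.5, -0.2]
opening: 0.0384
grasp_force: 0.0
```

servo_tool([
  [[0, 0, 0], [0, 0, 0], 0],
  [[0, 0, 0], [0, 0, 0], 0],
  [[0, 0, 0], [0, 0, 0], 0],
  [[0, 0, 0], [0, 0, 0], 0],
  [[0, 0, 0], [0, 0, 0], 0],
  [[0, 0, 0], [0, 0, 0], 0],
], force=25)

```text
time: 13.7
ee_pos: [0.5758, -0.1802, 0.0751]
tcp_rot: [-180.0, -0.1, -3.8]
wrist_force: [-1.0, 5.2, 5.7]
opening: 0.0094
grasp_force: 29.8
```

```bash
python3 - <<'E'
from h import *
togo([.576,-.1802,.072])
o=get_obs(); t0=o["ee_pos"]; g=grasp_offset
# 2D in shaker x,z: hinge relative to grasp point (assume tab centred at pads)
for ratio in (.5,):
    pts=[]
    for a in np.radians(np.arange(0,46,4.5)):
        ph=np.radians(29.6)+a; G=np.array([-.067*np.cos(ph)+.0583,.067*np.sin(ph)-.0331]); th=ratio*a
        T=G+g*np.array([-np.sin(th),-np.cos(th)]); pts.append((th,T))
    for (h0,T0),(h1,T1) in zip(pts,pts[1:]):
        D=T1-T0; zx=np.array([-np.sin(h0),-np.cos(h0)]); xx=np.array([np.cos(h0),-np.sin(h0)])
        print(round(-np.degrees(h1-h0),2),np.round([D@xx,D@zx],4))
E
```

```text
t 13.7 tcp [ 0.5758 -0.1802  0.0751] [-1.7997e+02 -6.0000e-02 -3.8400e+00] F [-1.   5.2  5.7] open 0.0094
tool shift [0.0002 0.     0.0031]
-2.25 [ 0.002  -0.0045]
-2.25 [ 0.0022 -0.0044]
-2.25 [ 0.0024 -0.0043]
-2.25 [ 0.0025 -0.0041]
-2.25 [ 0.0027 -0.004 ]
-2.25 [ 0.0029 -0.0039]
-2.25 [ 0.003  -0.0037]
-2.25 [ 0.0032 -0.0036]
-2.25 [ 0.0033 -0.0034]
-2.25 [ 0.0034 -0.0032]
```

The tab is gripped (9.4 mm). Lifting along the arc.

servo_tool([
  [[0, -2.25, 0], [0.002, 0, -0.0045], 0],
  [[0, -2.25, 0], [0.0022, 0, -0.0044], 0],
  [[0, -2.25, 0], [0.0024, 0, -0.0043], 0],
  [[0, -2.25, 0], [0.0025, 0, -0.0041], 0],
  [[0, 0, 0], [0, 0, 0], 0],
])

```text
time: 14.2
ee_pos: [0.585, -0.1808, 0.0902]
tcp_rot: [-180.0, 9.2, -3.8]
wrist_force: [-4.9, 4.4, 1.4]
opening: 0.0095
grasp_force: 28.7
```

servo_tool([
  [[0, -2.25, 0], [0.0027, 0, -0.004], 0],
  [[0, -2.25, 0], [0.0029, 0, -0.0039], 0],
  [[0, -2.25, 0], [0.003, 0, -0.0037], 0],
  [[0, -2.25, 0], [0.0032, 0, -0.0036], 0],
  [[0, -2.25, 0], [0.0033, 0, -0.0034], 0],
  [[0, -2, 0], [0.003, 0, -0.0028], 0],
  [[0, 0, 0], [0, 0, 0], 0],
  [[0, 0, 0], [0, 0, 0], 0],
  [[0, 0, 0], [0, 0, 0], 0],
])

```text
time: 15.1
ee_pos: [0.6078, -0.1825, 0.1067]
tcp_rot: [-180.0, 22.3, -3.9]
wrist_force: [-2.1, 4.0, -0.6]
opening: 0.0095
grasp_force: 27.9
```

```bash
python3 - <<'E'
from h import *
o=get_obs(); R=Ro.from_euler("xyz",o["tcp_rot"],degrees=True)
G=o["ee_pos"]-R.apply([0,0,grasp_offset]); ex=np.array([.9977,-.068,0])
G0=np.array([.5758,-.1802,.0751+grasp_offset]); print("grasp",G,"rise",G[2]-G0[2],"back",(G-G0)@ex)
togo([.61,-.18,.1])
ims=[]
p,d=camera("top"); ims.append(cv2.resize(p[120:220,240:370,::-1],(390,300)))
p,d=camera("scene"); ims.append(cv2.resize(p[140:240,210:340,::-1],(390,300)))
cv2.imwrite("pics/f.png",np.vstack(ims))
for c in("scene","top"): marks(["tab_right_grip","tray_handle"],c)
E
```

```text
grasp [ 0.61490108 -0.18299247  0.12398248] rise 0.030182482657071616 back 0.03920103662519534
t 15.1 tcp [ 0.6078 -0.1825  0.1067] [-179.96   22.29   -3.85] F [-2.1  4.  -0.6] open 0.0095
tool shift [ 0.0044 -0.0026  0.0054]
scene tab_right_grip [([0.612, -0.1788, 0.1191], 0.58), ([0.4432, -0.1071, 0.136], 0.16)]
scene tray_handle [([0.4425, -0.1043, 0.14], 0.86)]
top tab_right_grip []
top tray_handle [([0.4395, -0.1053, 0.1403], 0.56)]
```

View pics/f.png

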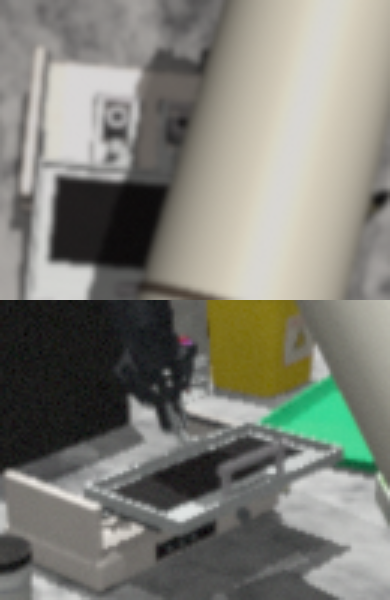

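The picture shows the tilted gripper holding the right tab up at about (180,430) in the lower half. The tray is still out, and the left and middle plates lie flat. The network puts the tab at (0.612,-0.179,0.119), which is an opening of about 43°.

```bash
python3 -c "
from h import *
print(job_done())"
```

```text
the job is handed in; nothing more can be done
None
```

I pulled the tray out to its stop and tapped the bolts left, middle, right; the right one was loose and sank about 6 mm. I handed the job in holding the right lock plate open at about 43°, with the tray still out; the hand-in gave no verdict.

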